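# Set the weld time on a guarded thumbwheel

## Robot

A 6-joint arm with a two-finger parallel gripper is mounted at the origin on the work surface. World frame = base frame: x ahead of the robot, y to its left, z up, the work surface at z = 0. Lengths are in m, angles in rad, forces in N, time in s.
With the tool pointing down it reaches from about 0.4 to 0.825 m from the base axis. Payload 7 kg.
Tool frame: the origin (TCP) lies at the very end of the fingers, on their centre line; the grasp point (between the pads) lies 19 mm behind it; z points along the fingers, y is the direction in which the jaws open and shut (so a half turn about z gives the same grasp; the last joint's range is limited). The gripper opens to 85 mm and grips with 20 to 120 N. Pads are 22 mm wide; open, the fingers measure 114 mm over their backs; the gripper's body (76 mm by 85 mm) begins 54 mm behind the grasp point. The pads swing forward as they close: fully open they stand 13 mm farther back than shut.
Start: joints at [-1.048, 0.359, 0.012, 0, -1.224, -0.288], TCP at [0.157, -0.656, 0.231] pointing down, gripper open.
Joint ranges: [-3.07, 3.07], [-1.43, 2.12], [-1.02, 1.25], [-3.03, 1.67], [-3.05, -0], [-3.03, 3.03]. Speed limits (rad/s): [2.39, 2.39, 3.01, 3.14, 3.14, 3.14].

## Interface

Orientations are given as a 3x3 rotation matrix whose columns are the frame's x, y, z axes.
In Python, from plant import arm, capture, workorder, boxes_of gives the robot as it stands.
- The arm moves only by the shell command python3 -m jog 'ROWS' [FORCE]. ROWS is text: rows parted by semicolons, each of 5 numbers parted by spaces: the shift along the tool's x, y, z in m, then the turn about the tool's z in rad, then the opening, from 0 (shut) to 1 (fully open). A call has 1 to 12 rows; each row is the pose to reach, as a shift and turn from the pose measured when the call began, along the tool's axes at that moment; what a row does not reach only later rows make up. A row lasts 1/8 s, in which the tool goes at most 62.5 mm and 10.7 degrees, less where a joint would pass 70% of its speed; a pose out of reach is approached as far as the arm can. A call with a gripper value outside its range is refused whole. The fingers move at their own pace and stop on an object; FORCE is the grip in N (left out, the last holds). Time passes only in rows, so rows that repeat a pose let the fingers close. It gives the time, the measured TCP pose, the force and the opening at its end, in the units of the state.
- arm.sense(): the state, without advancing time (a new reading comes with each control period).
- capture(name): name is "side" or "top" or "wrist"; returns a dict with "img" (480x640x3 uint8, red, green, blue), "range_z" (480x640 float32, m along the optical axis (not along the pixel's ray), 0 where there is no reading), "K" (3x3 intrinsics, pixels), "camera_from_world" (4x4, takes a point from world to camera coordinates); the wrist camera has in their place "T_tool_cam" (4x4, takes a point from camera to tool coordinates, whose origin is the TCP and whose axes are the flange's). Camera axes: x right, y down, z forward; pixel columns grow to the right and rows downward; lengths in m; the calibration is good to about 2 mm. A picture is of the moment at which its call begins: read the wrist's pose just before it.
- workorder.close_job(): hands the job in, once; it reports no verdict.
Trained networks look in the newest picture that a camera, given by its name, has taken for a name from the list of things; names that differ only in an ending like _2 or _b are one class to them, and where a whole thing is asked for, a point or a joint stands for the part that bears it (a point fixed in the world has none). Each returns a list of dicts, best first, with "p" (0 to 1); they miss things now and then, are a little off and sometimes report something else, mostly with a low value. They report only what shows in the picture. A call takes as long as a camera call.
- boxes_of(camera, query): "position" ([x, y, z] in m, in world coordinates, good to about 4 mm: the middle of the surface that is visible of it).
The state is a dict: "clock": time; "joint_pos": joint angles; "dq": joint speeds; "effort": joint torques, N m; "ee_pos": TCP position; "eef_rot": TCP orientation; "wrist_force": force on the tool from outside, world axes, zero at the start; "moment": the same for the moment, N m; "width": finger opening in m.
Only numpy, scipy, OpenCV 4.12 (cv2) and the standard library are available. Lean on these libraries where they do the work, as an engineer would, in place of code of your own. Each camera call takes 0.05 s, during which the arm holds its last target. There are 200 camera calls.

## Task

Set the weld time on the welder's controller: swing the clear guard up out of the way, roll the middle of the three thumbwheels by its knurled edge until the 6 stands centred in its window, then shut the guard fully again. Leave the other two wheels as they are set and do not disturb anything else on the bench.

Things in the scene. Friction and masses are not known exactly. Their poses are not given: they have to be found in the camera images.
- controller: the weld controller: white box fixed to the bench, 140 mm deep (x -65 to +75 mm in its frame), 250 mm wide, 85 mm tall, flat aluminium top panel with three black thumbwheels in a row along y, all under one clear hinged guard. Origin under its centre at bench height; its x axis points from its front (the operator's and robot's side) to its back, y left, z up
- weld_top (a point): topmost point of the middle wheel's knurled edge, fixed to the controller at (-10, -9, 94) mm in its frame, 9 mm above the panel. The wheel is 60 mm in diameter (axle along y, 30 mm below this point) and 12 mm wide; its edge shows through a slot 46 mm long in x. The other wheels are alike, 62 mm to either side along y
- weld_window (a point): middle of the middle wheel's window, fixed to the controller, 18 mm to the left (+y) of weld_top: an opening in the panel, 13.6 x 12 mm, showing white digits 8.5 mm tall on a black drum that turns with the wheel, upright for a reader at the front. A black dash left of the window marks its middle. The other wheels have theirs likewise
- weld_wheel (a joint): angle of the middle (weld time) wheel, rad: 0 with digit 0 centred in its window, 0.6283 more for each next digit (3.770 at 6); end stops at 0 and at 9 (5.655). It grows when the top of the wheel is rolled away from the front, towards the controller's +x. No clicks: friction of about 0.05 N m (1.7 N at the edge) holds it wherever it is left
- guard (a joint): opening angle of the guard, rad: 0 shut, flat on the panel; 1.92 fully open, leaning back behind the wheels. Hinge friction of about 0.17 N m holds it wherever it is left. The guard is a clear plastic hood, 114 x 210 x 20 mm, hinged along its back edge
- guard_bar (a point): middle of the guard's pull, moving with it: a round steel bar, 10 mm thick, 90 mm long along y, on two side arms 34 mm in front of the guard's front edge (29 mm free between bar and guard, open above and below, nothing beneath but the bench). Shut, it lies at (-96, 0, 96) mm in the controller's frame; opening, it swings on a circle of 146 mm about the hinge
- guard_hinge (a point): middle of the guard's hinge axis, fixed to the controller at (50, 0, 85) mm in its frame; the axis runs along y; the guard's front swings up and back over it
- delay_wheel_rim (a point): a point on the edge of the left (+y) thumbwheel that turns with it; that wheel is to stay as it is
- hold_wheel_rim (a point): a point on the edge of the right (-y) thumbwheel that turns with it; that wheel is to stay as it is
- key_cup: bystander: grey round cup, 72 mm across and 95 mm tall, with three T-handled hex keys standing in it up to 170 mm high (one body); origin under its centre
- spare_horn: bystander: stepped turned aluminium welding horn standing upright, 48 mm across at the foot, 115 mm tall; origin under its centre
- spanner: bystander: steel spanner lying flat, 170 mm long
- hex_key: bystander: dark L-shaped hex key lying flat, 90 mm by 26 mm, 6 mm thick
- sample_shell: bystander: white moulded half-shell, 56 x 34 x 14 mm, lying on the bench
- parts_bin: bystander: grey open bin of white shells, 200 x 140 x 60 mm; origin under its centre
- nest: bystander: aluminium fixture plate 140 x 110 x 14 mm with a dark block on it, 44 mm high in all; origin under its centre
- cleaner: bystander: small clear bottle with white cap, 56 mm across, 130 mm tall; origin under its centre

How it is judged:
On the way, in this order (a step that is already met when the one before it is completed fails the run):
1. the guard is swung up, clear of the wheels (more than 1.2 rad) (value of joint guard above 1.2 rad), for 0.2 s.
2. with the guard up, the middle wheel is rolled until the 6 is centred in its window (value of joint weld_wheel between 3.62 and 3.92 rad and value of joint guard above 1 rad), for 0.3 s.
At the end, for the whole second after the job is handed in: the middle wheel shows 6, centred to within a quarter of a digit (joint 3.770 +-0.15 rad), the guard is shut (joint under 0.05 rad), both at rest, and the edges of the other two wheels are within 7 mm of where they were at the start (value of joint weld_wheel between 3.62 and 3.92 rad and value of joint guard below 0.05 rad and velocity of joint weld_wheel between -0.05 and 0.05 rad/s and velocity of joint guard above -0.05 rad/s and distance of each of delay_wheel_rim, hold_wheel_rim from where it was at the start of the episode below 0.007 m); the robot touches nothing.
It fails at once if one of the other two wheels is turned (its edge moves more than 7 mm, about a third of a digit) (distance of any of delay_wheel_rim, hold_wheel_rim from where it was at the start of the episode above 0.007 m).
It fails at once if something else on the bench is shifted more than 20 mm or knocked over (distance of any of key_cup, spare_horn, spanner, hex_key, sample_shell, parts_bin, nest, cleaner from where it was at the start of the episode above 0.02 m or angle between any of key_cup, spare_horn, cleaner's own z axis and vertical above 0.5 rad).
It also fails if it takes over 72 s, if anything falls off the work surface, if the arm or the gripper's body presses on something with over 40 N, if the wrist force passes 120 N, or if a joint passes its speed limit or range.

## Working session

There is one attempt and no reset: what is moved stays moved. The work goes in short steps, Python scripts to look and compute and a shell command to move; the robot and the scene stay as the last step left them, time stands still between calls to the robot, and variables do not carry over. Pictures are saved under pics/ and viewed, about 8 in all and at most 12, crops included, and the job is handed in when it is done.

```bash
mkdir -p pics; ls
cat > h.py <<'E'
import numpy as np, cv2
from plant import arm, capture, workorder, boxes_of
def save(c,n,crop=None,s=1):
    im=c["img"][:,:,::-1]
    if crop: a,b,d,e=crop; im=im[b:e,a:d]
    cv2.imwrite("pics/"+n,cv2.resize(im,None,fx=s,fy=s,interpolation=cv2.INTER_CUBIC))
def proj(c,P):
    T=c["camera_from_world"]; q=T[:3,:3]@P+T[:3,3]; u=c["K"]@q; return u[:2]/u[2]
def cloud(c):
    z=c["range_z"];K=c["K"];v,u=np.indices(z.shape)
    p=np.stack([(u-K[0,2])/K[0,0]*z,(v-K[1,2])/K[1,1]*z,z],-1)
    T=np.linalg.inv(c["camera_from_world"]); return p@T[:3,:3].T+T[:3,3]
E
python3 - <<'E'
from h import *
np.set_printoptions(precision=4,suppress=True)
s=arm.sense(); print(s)
for n in ("top","side"):
    c=capture(n); save(c,n+"0.png"); np.savez(n+"0.npz",**c)
    for q in ("controller","weld_top","weld_window","guard_bar","guard_hinge","key_cup","spare_horn"):
        print(n,q,[(np.round(d["position"],4),round(d["p"],2)) for d in boxes_of(n,q)[:2]])
E
```

```text
pics
{'clock': 0.0, 'joint_pos': array([-1.0479,  0.3594,  0.0111, -0.0003, -1.2241, -0.2881]), 'dq': array([-0.0003, -0.0005,  0.0003, -0.0003, -0.0004,  0.0016]), 'effort': array([  0.0018, -58.3322,  29.341 ,   6.9365,  -0.006 ,  -0.    ]), 'ee_pos': array([ 0.1569, -0.656 ,  0.2304]), 'eef_rot': array([[-0.9726, -0.2325, -0.0005],
       [-0.2325,  0.9726,  0.0016],
       [ 0.0001,  0.0016, -1.    ]]), 'wrist_force': array([-0.3193, -0.1967, -0.0451]), 'moment': array([ 0.0058, -0.0112,  0.0024]), 'width': 0.0850835891957449}
top controller [(array([0.5584, 0.1017, 0.1096]), 0.57)]
top weld_top [(array([0.5547, 0.1023, 0.1051]), 0.97), (array([0.6441, 0.3067, 0.071 ]), 0.38)]
top weld_window [(array([0.5555, 0.1036, 0.1062]), 0.66), (array([0.6451, 0.3081, 0.0685]), 0.57)]
top guard_bar [(array([0.5588, 0.1028, 0.1017]), 0.91)]
top guard_hinge [(array([0.5576, 0.0997, 0.1036]), 0.96)]
top key_cup [(array([0.6422, 0.3061, 0.0674]), 0.96)]
top spare_horn [(array([ 0.6158, -0.0883,  0.0617]), 0.46)]
side controller [(array([0.549 , 0.1553, 0.1004]), 0.93), (array([ 0.6277, -0.4232,  0.0682]), 0.52)]
side weld_top [(array([0.5481, 0.1554, 0.1006]), 0.96)]
side weld_window [(array([0.5511, 0.1557, 0.0941]), 0.87)]
side guard_bar [(array([0.5516, 0.1146, 0.1044]), 0.74), (array([0.5526, 0.1553, 0.0922]), 0.53)]
side guard_hinge [(array([0.5467, 0.155 , 0.0966]), 0.55)]
side key_cup []
side spare_horn [(array([ 0.6239, -0.0776,  0.073 ]), 0.73)]
```

View pics/top0.png

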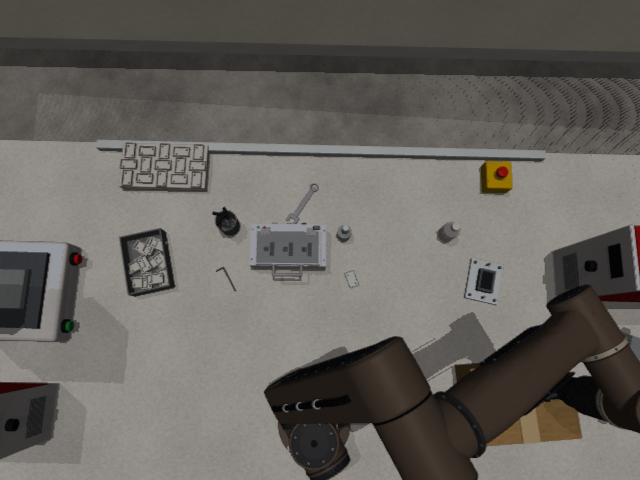

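View pics/side0.png

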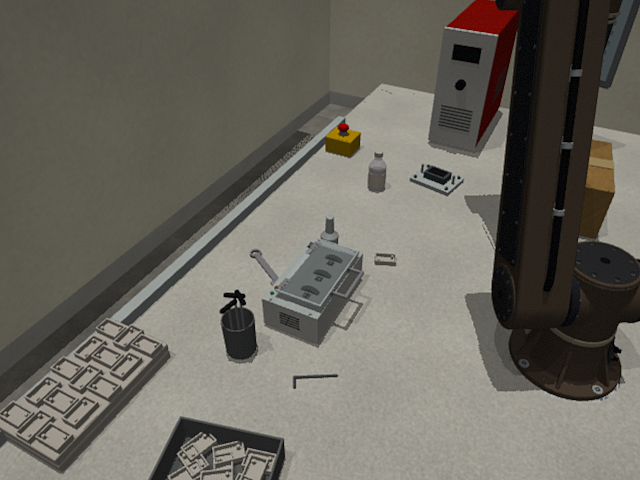

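Run:
```python
from h import *
np.set_printoptions(precision=4,suppress=True)
c=dict(np.load("top0.npz")); P=cloud(c)
m=(c["range_z"]>0)&(abs(P[...,0]-.56)<.16)&(abs(P[...,1]-.1)<.19)
print(np.histogram(P[m][:,2],bins=np.arange(-.01,.15,.005)))
for lo,hi in((.078,.09),(.09,.125)):
    mm=(m&(P[...,2]>lo)&(P[...,2]<hi)).astype(np.uint8)
    n,l,st,_=cv2.connectedComponentsWithStats(mm)
    k=1+np.argmax(st[1:,4]); q=P[l==k]; print(st[k],cv2.minAreaRect(q[:,:2].astype(np.float32)),q[:,2].mean())
print(c["camera_from_world"],c["K"][0])
```

```text
(array([ 172, 1666, 3071, 1257,  133,   29,   16,   21,   13,   24,   17,
         29,   36,   42,   43,   32,   22,   30,  236,  483,  198,  112,
        679, 1205,  402,   36,    1,    0,    0,    0,    0]), array([-0.01 , -0.005,  0.   ,  0.005,  0.01 ,  0.015,  0.02 ,  0.025,
        0.03 ,  0.035,  0.04 ,  0.045,  0.05 ,  0.055,  0.06 ,  0.065,
        0.07 ,  0.075,  0.08 ,  0.085,  0.09 ,  0.095,  0.1  ,  0.105,
        0.11 ,  0.115,  0.12 ,  0.125,  0.13 ,  0.135,  0.14 ,  0.145]))
[250 224  77  43 699] ((0.5725728273391724, 0.10203554481267929), (0.14067669212818146, 0.25052013993263245), 0.764834463596344) 0.08587629461226072
[ 250  225   72   51 2475] ((0.5508149862289429, 0.10817302763462067), (0.2326987236738205, 0.16613641381263733), 89.91273498535156) 0.10607110206815037
[[ 0.0248 -0.9997  0.0014 -0.0054]
 [-0.9811 -0.0246 -0.1918  0.5928]
 [ 0.1917  0.0034 -0.9814  1.4988]
 [ 0.      0.      0.      1.    ]] [461.9763   0.     316.1559]
```

```bash
python3 -m jog '-0.05 0.03 -0.07 0 1;-0.10 0.065 -0.07 0 1;-0.15 0.1 -0.07 0 1;-0.20 0.13 -0.07 0 1;-0.25 0.165 -0.07 0 1;-0.30 0.20 -0.07 -0.15 1;-0.35 0.23 -0.07 -0.3 1;-0.40 0.265 -0.07 -0.45 1;-0.41 0.32 -0.07 -0.6 1;-0.42 0.38 -0.07 -0.75 1;-0.43 0.44 -0.07 -0.9 1;-0.44 0.50 -0.07 -1.05 1'; python3 -m jog '-0.01 0.0 0 -0.15 1;-0.0 0 0 -0.3 1;0 0 0 -0.3 1'
python3 - <<'E'
from h import *
np.set_printoptions(precision=4,suppress=True)
s=arm.sense(); print(s["clock"],s["joint_pos"],s["ee_pos"],s["eef_rot"]);c=capture("wrist"); print(c["T_tool_cam"],c["K"])
E
```

```text
clock: 2.3
ee_pos: [0.4682, -0.066, 0.3016]
eef_rot: [[-0.277, -0.961, 0.001], [-0.961, 0.277, 0.0], [-0.0, -0.001, -1.0]]
wrist_force: [1.1, 0.6, -0.1]
width: 0.0855
clock: 2.68
ee_pos: [0.4681, -0.0659, 0.3019]
eef_rot: [[0.018, -1.0, 0.001], [-1.0, -0.018, 0.0], [-0.0, -0.001, -1.0]]
wrist_force: [0.1, 0.2, 0.8]
width: 0.0854
2.675 [ 0.2779 -0.0248 -0.2979  0.0001 -1.2962 -0.2599] [ 0.4681 -0.0659  0.3019] [[ 0.0181 -0.9998  0.0014]
 [-0.9998 -0.0181  0.0003]
 [-0.0003 -0.0014 -1.    ]]
[[-0.0011 -0.9574 -0.2887  0.0738]
 [ 1.     -0.0012  0.0001  0.0012]
 [-0.0004 -0.2887  0.9574 -0.142 ]
 [ 0.      0.      0.      1.    ]] [[414.913    0.     323.7315]
 [  0.     414.913  242.3007]
 [  0.       0.       1.    ]]
```

```bash
python3 -m jog '-0.06 -0.03 0 0 1;-0.11 -0.06 0 0 1;-0.12 -0.06 0 0 1;-0.12 -0.06 0 0 1;-0.12 -0.06 0 0 1'
cat >> h.py <<'E'
def wrist():
    s=arm.sense(); c=capture("wrist"); T=np.eye(4);T[:3,:3]=s["eef_rot"];T[:3,3]=s["ee_pos"]
    c["camera_from_world"]=np.linalg.inv(T@c["T_tool_cam"]); return s,c
E
python3 - <<'E'
from h import *
np.set_printoptions(precision=4,suppress=True)
s,c=wrist(); save(c,"w1.png"); np.savez("w1.npz",**c)
for q in ("weld_top","weld_window","guard_bar","guard_hinge","hold_wheel_rim"):
        print(q,[(np.round(d["position"],4),round(d["p"],2)) for d in boxes_of("wrist",q)[:3]])
for n,p in dict(bar=(-.096,0,.096),win=(-.01,.009,.085),c1=(-.065,.125,.085),c2=(.075,-.125,.085),hinge=(.05,0,.085)).items():
    a=.0133;P=np.array([.5676+p[0]*np.cos(a)-p[1]*np.sin(a),.102+p[0]*np.sin(a)+p[1]*np.cos(a),p[2]]); print(n,proj(c,P))
E
```

```text
clock: 3.35
ee_pos: [0.526, 0.054, 0.3021]
eef_rot: [[0.013, -1.0, 0.001], [-1.0, -0.013, 0.0], [-0.0, -0.001, -1.0]]
wrist_force: [0.5, 0.2, -0.7]
width: 0.0856
weld_top [(array([0.5696, 0.0757, 0.0983]), 0.56), (array([0.736 , 0.0594, 0.0068]), 0.43), (array([0.5537, 0.086 , 0.1096]), 0.32)]
weld_window [(array([0.5643, 0.0791, 0.1038]), 0.62)]
guard_bar [(array([0.5587, 0.0879, 0.1012]), 0.87)]
guard_hinge [(array([0.5682, 0.0793, 0.1071]), 0.75)]
hold_wheel_rim [(array([ 0.6139, -0.0832,  0.0643]), 0.62)]
bar [383.2637 259.8288]
win [287.6787 265.1964]
c1 [345.7035 374.3637]
c2 [180.5874 112.5987]
hinge [221.7335 255.9587]
```

View pics/w1.png

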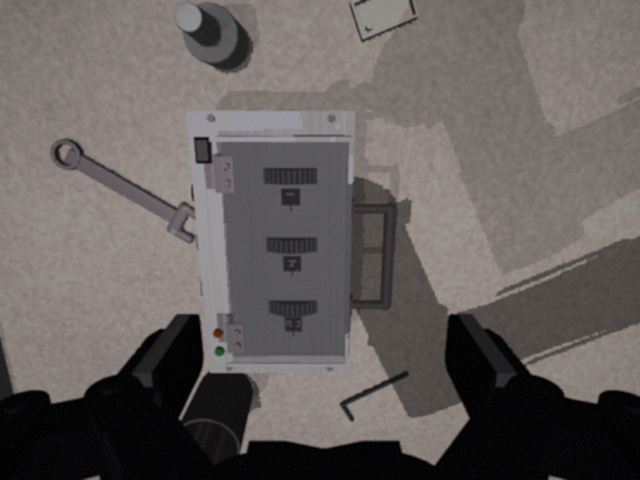

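Run:
```python
from h import *
np.set_printoptions(precision=4,suppress=True)
from scipy.optimize import least_squares
c=dict(np.load("w1.npz"))
M=[(-.065,.125,.085),(-.065,-.125,.085),(.075,-.125,.085),(.075,.125,.085),(-.096,0,.096),(-.01,.009,.085),(-.01,.071,.085),(-.01,-.053,.085)]
O=[(347,372),(355,112),(188,112),(203,372),(388.5,256.5),(292,264),(293,325),(291,197.5)]
def f(v,w=lambda p:p):
    r=[]
    for p,o in zip(M,O):
        P=np.array([v[0]+p[0]*np.cos(v[2])-p[1]*np.sin(v[2]),v[1]+p[0]*np.sin(v[2])+p[1]*np.cos(v[2]),p[2]]); r.append(proj(c,P)-o)
    return np.array(r).ravel()
s=least_squares(f,[.5676,.102,.0133]); print(s.x); print(s.fun.reshape(-1,2))
save(c,"w1c.png",(240,150,340,350),3)
```

```text
[ 0.5642  0.1004 -0.0001]
[[ 0.4298  1.7814]
 [ 1.1748 -0.4161]
 [-1.5683 -2.6152]
 [ 4.2748  0.1911]
 [-1.4075  3.0645]
 [-0.7968 -0.2389]
 [-1.1335 -0.4818]
 [-0.5257 -0.4915]]
```

View pics/w1c.png

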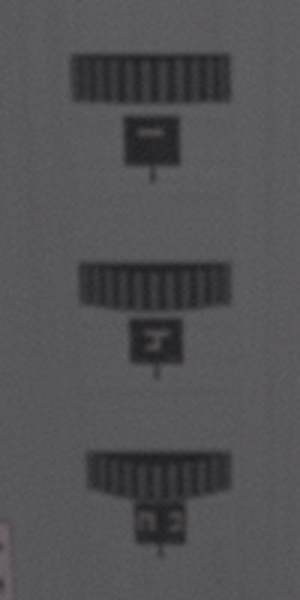

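```bash
python3 -m jog '-0.047 0.057 0 0 0.25;-0.047 0.057 0.05 0 0.25;-0.047 0.057 0.1 0 0.25;-0.047 0.057 0.14 0 0.25;-0.047 0.057 0.16 0 0.25;-0.047 0.057 0.16 0 0.25;-0.047 0.057 0.16 0 0.25' 20
python3 - <<'E'
from h import *
s,c=wrist(); save(c,"w2.png"); np.savez("w2.npz",**c)
for p in ((.468,.055,.096),(.468,.145,.096)): print(proj(c,np.array(p)))
E
```

```text
clock: 4.53
ee_pos: [0.4695, 0.1008, 0.1432]
eef_rot: [[0.014, -1.0, 0.003], [-1.0, -0.014, 0.001], [-0.001, -0.003, -1.0]]
wrist_force: [-0.7, 1.0, 0.3]
width: 0.021
[326.18073185 181.42073703]
[323.61624992 354.84635096]
```

View pics/w2.png

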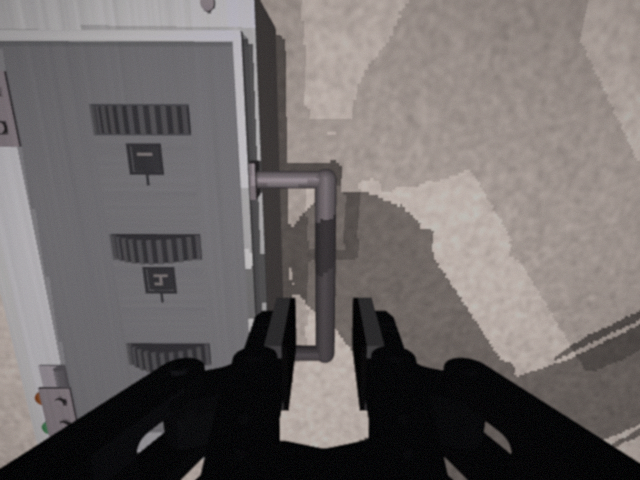

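```bash
python3 -m jog '0 0.001 0.04 0 0.25;0 0.001 0.062 0 0.25;0 0.001 0.062 0 0.25;0 0.001 0.062 0 0;0 0.001 0.062 0 0;0 0.001 0.062 0 0;0 0.001 0.062 0 0' 20
```

```text
clock: 5.45
ee_pos: [0.4694, 0.1013, 0.0824]
eef_rot: [[0.014, -1.0, 0.005], [-1.0, -0.014, 0.002], [-0.002, -0.005, -1.0]]
wrist_force: [-3.4, 1.2, 6.2]
width: 0.009
```

```bash
python3 -m jog '0 -0.003 -0.022 0 0;0 -0.010 -0.043 0 0;0 -0.019 -0.062 0 0;0 -0.032 -0.080 0 0;0 -0.047 -0.0965 0 0;0 -0.064 -0.110 0 0;0 -0.064 -0.110 0 0' 20
```

```text
clock: 6.32
ee_pos: [0.5334, 0.1019, 0.1954]
eef_rot: [[0.015, -1.0, 0.006], [-1.0, -0.015, 0.002], [-0.002, -0.006, -1.0]]
wrist_force: [-10.3, 0.9, 16.6]
width: 0.0094
```

```bash
python3 -m jog '0 -0.018 -0.013 0 0;0 -0.039 -0.021 0 0;0 -0.061 -0.0256 0 0;0 -0.083 -0.0272 0 0;0 -0.105 -0.0255 0 0;0 -0.1265 -0.0205 0 0;0 -0.1265 -0.0205 0 0' 20
python3 - <<'E'
from h import *
c=capture("side"); save(c,"s1.png",(200,180,420,360),3)
E
```

```text
clock: 7.2
ee_pos: [0.6618, 0.1036, 0.2169]
eef_rot: [[0.014, -1.0, 0.008], [-1.0, -0.014, 0.002], [-0.002, -0.009, -1.0]]
wrist_force: [1.8, -0.4, 2.6]
width: 0.0086
```

View pics/s1.png

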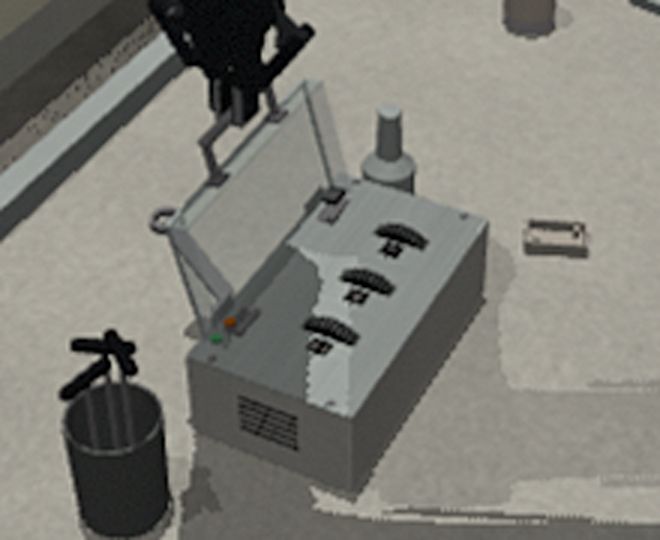

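```bash
python3 -m jog '0 0 0 0 0.25;0 0 0 0 0.25;0 0 0 0 0.25;0 0 -0.03 0 0.25;0 0 -0.06 0 0.25;0 0.03 -0.065 0 0.25;0.01 0.08 -0.065 0 0;0.01 0.117 -0.05 0 0;0.01 0.117 0 0 0;0.01 0.117 0.02 0 0;0.01 0.117 0.02 0 0;0.01 0.117 0.02 0 0'
cat > look.py <<'E'
import sys
from h import *
np.set_printoptions(precision=4,suppress=True)
s,c=wrist(); n=sys.argv[1]; np.savez(n+".npz",**c)
print(s["clock"],s["ee_pos"],s["wrist_force"])
P=lambda x,y,z: proj(c,np.array([.564+x,.1004+y,z]))
w=P(-.01,.009,.085); print("win",w,"top",P(-.01,-.009,.094),"hold",P(-.01,-.071,.094))
x,y=w.astype(int); save(c,n+".png",(max(x-110,0),max(y-120,0),x+110,y+60),3)
E
python3 look.py w3
```

```text
clock: 8.75
ee_pos: [0.545, 0.0922, 0.1973]
eef_rot: [[0.015, -1.0, 0.01], [-1.0, -0.015, 0.003], [-0.003, -0.01, -1.0]]
wrist_force: [1.1, 0.4, 0.1]
width: 0.0
8.75 [0.545  0.0922 0.1973] [1.1412 0.3512 0.0706]
win [309.3791 262.7374] top [308.859  240.1812] hold [309.1914 136.5772]
```

View pics/w3.png

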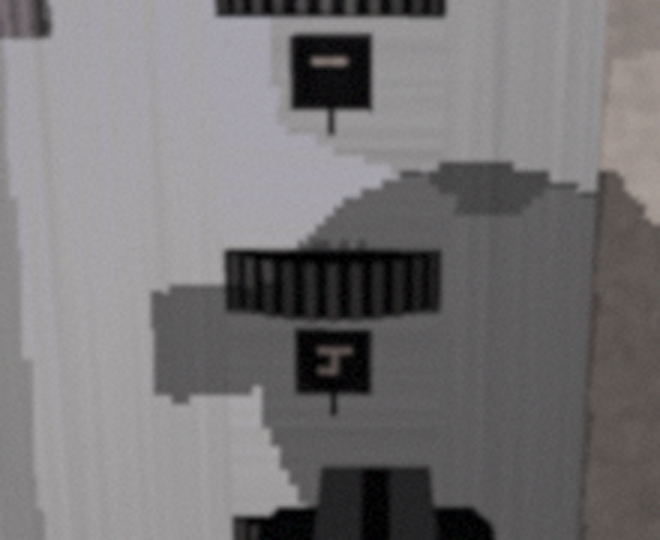

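```bash
cat > dig.py <<'E'
import sys
from h import *
c=dict(np.load(sys.argv[1]+".npz")); P=lambda x,y,z: proj(c,np.array([.564+x,.1004+y,z]))
x,y=P(-.01,.009,.085).astype(int)
im=c["img"][y-16:y+20,x-22:x+22].max(2); im=cv2.rotate(im,cv2.ROTATE_90_CLOCKWISE)
im=cv2.convertScaleAbs(im,alpha=1.6); cv2.imwrite("pics/d_"+sys.argv[1]+".png",cv2.resize(im,None,fx=12,fy=12,interpolation=cv2.INTER_CUBIC))
E
python3 dig.py w3
```

```text
(no output)
```

View pics/d_w3.png

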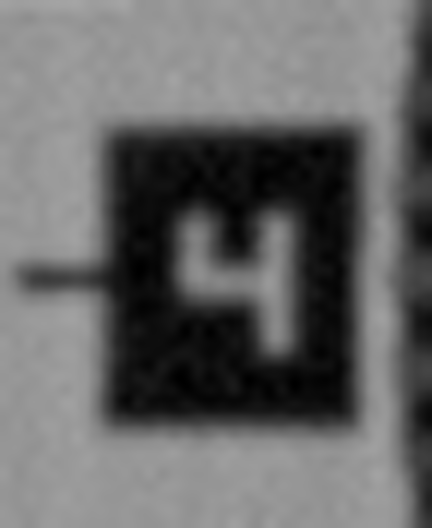

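```bash
python3 -m jog '0 0 0.05 0 0;0 0 0.09 0 0;0 0 0.097 0 0;0 0 0.1 0 0;0 0 0.1 0 0;0 0 0.1 0 0'
```

```text
clock: 9.55
ee_pos: [0.5469, 0.0929, 0.0989]
eef_rot: [[0.015, -1.0, 0.012], [-1.0, -0.015, 0.004], [-0.004, -0.012, -1.0]]
wrist_force: [0.5, -0.0, 0.5]
width: -0.0002
```

```bash
python3 -m jog '0 0 0.002 0 0;0 0 0.002 0 0;0 0 0.003 0 0;0 0 0.003 0 0'
```

```text
clock: 10.05
ee_pos: [0.5468, 0.0929, 0.0958]
eef_rot: [[0.015, -1.0, 0.012], [-1.0, -0.015, 0.004], [-0.004, -0.012, -1.0]]
wrist_force: [0.6, 0.7, 0.6]
width: -0.0003
```

```bash
python3 -m jog '0 0.003 0.001 0 0;0 0.003 0.0015 0 0;0 0.003 0.0015 0 0'; python3 -m jog '0 0 0.001 0 0;0 0 0.001 0 0'
```

```text
clock: 10.42
ee_pos: [0.5438, 0.0929, 0.0942]
eef_rot: [[0.015, -1.0, 0.012], [-1.0, -0.015, 0.004], [-0.004, -0.012, -1.0]]
wrist_force: [-0.4, -0.3, 0.2]
width: -0.0001
clock: 10.68
ee_pos: [0.544, 0.0929, 0.0934]
eef_rot: [[0.015, -1.0, 0.012], [-1.0, -0.015, 0.004], [-0.004, -0.012, -1.0]]
wrist_force: [-0.1, -1.2, 2.3]
width: 0.0001
```

```bash
python3 -m jog '0 0 0.001 0 0;0 -0.004 0.001 0 0;0 -0.008 0.001 0 0;0 -0.012 0.001 0 0;0 -0.012 0.001 0 0'
```

```text
clock: 11.3
ee_pos: [0.5574, 0.0932, 0.0939]
eef_rot: [[0.016, -1.0, 0.015], [-1.0, -0.016, 0.004], [-0.004, -0.015, -1.0]]
wrist_force: [-0.5, -1.4, 9.3]
width: 0.0001
```

```bash
python3 -m jog '0 -0.003 0 0 0;0 -0.006 0 0 0;0 -0.006 0 0 0;0 -0.006 -0.02 0 0;0 0.012 -0.06 0 0;0 0.018 -0.1 0 0;0 0.018 -0.1 0 0;0 0.018 -0.1 0 0'; python3 look.py w4; python3 dig.py w4
```

```text
clock: 12.3
ee_pos: [0.5375, 0.0925, 0.1931]
eef_rot: [[0.015, -1.0, 0.014], [-1.0, -0.015, 0.004], [-0.004, -0.014, -1.0]]
wrist_force: [0.9, -0.3, -0.7]
width: -0.0002
12.3 [0.5375 0.0925 0.1931] [ 0.8693 -0.2929 -0.6829]
win [298.2221 264.0721] top [297.031  241.2621] hold [296.5238 135.9486]
```

View pics/d_w4.png

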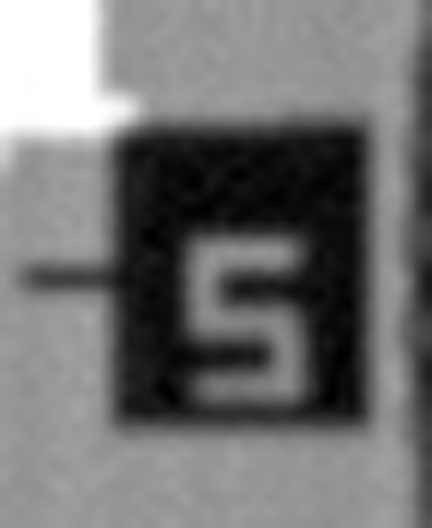

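```bash
python3 -m jog '0 -0.005 0.05 0 0;0 -0.005 0.09 0 0;0 -0.005 0.099 0 0;0 -0.005 0.1005 0 0;0 -0.005 0.1005 0 0;0 -0.009 0.1005 0 0;0 -0.013 0.1005 0 0;0 -0.017 0.1005 0 0;0 -0.021 0.1005 0 0;0 -0.024 0.1005 0 0;0 -0.024 0.1005 0 0'; python3 -m jog '0 0 -0.02 0 0;0 0.012 -0.06 0 0;0 0.018 -0.1 0 0;0 0.018 -0.1 0 0;0 0.018 -0.1 0 0'; python3 look.py w5; python3 dig.py w5
```

```text
clock: 13.72
ee_pos: [0.5637, 0.0921, 0.0937]
eef_rot: [[0.016, -1.0, 0.014], [-1.0, -0.016, 0.002], [-0.002, -0.014, -1.0]]
wrist_force: [1.2, -5.1, 9.3]
width: -0.0001
clock: 14.35
ee_pos: [0.544, 0.0916, 0.1932]
eef_rot: [[0.016, -1.0, 0.014], [-1.0, -0.016, 0.002], [-0.002, -0.014, -1.0]]
wrist_force: [0.1, -0.6, -0.3]
width: 0.0002
14.35 [0.544  0.0916 0.1932] [ 0.1237 -0.6346 -0.2507]
win [308.2189 265.9418] top [307.6016 243.2104] hold [307.9634 138.185 ]
```

View pics/d_w5.png

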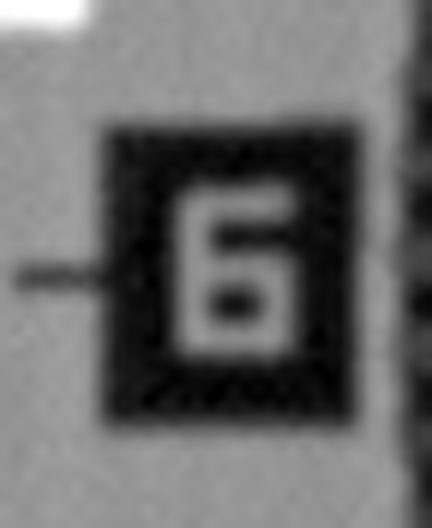

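```bash
python3 -m jog '0 0 -0.05 0 0.25;0 0 -0.09 0 0.25;-0.01 -0.06 -0.092 0 0.25;-0.01 -0.118 -0.092 0 0.25;-0.01 -0.118 -0.092 0 0.25;-0.01 -0.118 -0.06 0 0.25;-0.01 -0.118 -0.03 0 0.25;-0.01 -0.118 -0.022 0 0.25;-0.01 -0.118 -0.022 0 0.25'; python3 -m jog '0 0 0 0 0;0 0 0 0 0;0 0 0 0 0' 20
```

```text
clock: 15.52
ee_pos: [0.6611, 0.1031, 0.2158]
eef_rot: [[0.016, -1.0, 0.012], [-1.0, -0.016, 0.001], [-0.0, -0.012, -1.0]]
wrist_force: [0.9, 0.5, 0.4]
width: 0.0214
clock: 15.9
ee_pos: [0.6617, 0.1032, 0.2171]
eef_rot: [[0.016, -1.0, 0.014], [-1.0, -0.016, 0.001], [-0.001, -0.014, -1.0]]
wrist_force: [0.8, -0.0, 4.0]
width: 0.0091
```

```bash
python3 -m jog '0 0.025 -0.0054 0 0;0 0.047 -0.007 0 0;0 0.0695 -0.005 0 0;0 0.091 0 0 0;0 0.112 0.008 0 0;0 0.131 0.0195 0 0;0 0.148 0.0335 0 0;0 0.148 0.0335 0 0' 20
```

```text
clock: 16.9
ee_pos: [0.5127, 0.1013, 0.1814]
eef_rot: [[0.016, -1.0, 0.013], [-1.0, -0.016, 0.002], [-0.002, -0.013, -1.0]]
wrist_force: [-4.5, 4.1, 2.8]
width: 0.0088
```

```bash
python3 -m jog '0 0.014 0.0165 0 0;0 0.0265 0.035 0 0;0 0.036 0.0555 0 0;0 0.042 0.077 0 0;0 0.0445 0.089 0 0;0 0.045 0.096 0 0;0 0.045 0.098 0 0;0 0.045 0.099 0 0;0 0.045 0.099 0 0' 20
```

```text
clock: 18.02
ee_pos: [0.4695, 0.1008, 0.0845]
eef_rot: [[0.017, -1.0, 0.014], [-1.0, -0.017, 0.002], [-0.002, -0.014, -1.0]]
wrist_force: [-12.5, -0.5, 30.6]
width: 0.0088
```

```bash
python3 -m jog '0 0 -0.001 0 0.25;0 0 -0.001 0 0.25;0 0 -0.001 0 0.25;0 0 -0.03 0 0.25;0 0 -0.06 0 0.25;0 0 -0.06 0 0.25;0 0 -0.06 0 0.25'
python3 - <<'E'
from h import *
s,c=wrist(); save(c,"w6.png"); np.savez("w6.npz",**c); print(s["ee_pos"])
for p in ((.468,.055,.096),(.468,.145,.096)): print(proj(c,np.array(p)))
a=dict(np.load("w2.npz"))
for k,q in (("w2",a),("w6",c)):
    P=cloud(q); m=(abs(P[...,0]-.468)<.004)&(abs(P[...,1]-.085)<.02)&(P[...,2]>.07); print(k,m.sum(),np.median(P[m][:,2]))
    m=(abs(P[...,0]-.508)<.006)&(abs(P[...,1]-.085)<.02)&(P[...,2]>.07); print(np.median(P[m][:,2]))
E
```

```text
clock: 18.9
ee_pos: [0.4683, 0.1005, 0.1439]
eef_rot: [[0.017, -1.0, 0.013], [-1.0, -0.017, 0.002], [-0.002, -0.013, -1.0]]
wrist_force: [-0.5, 0.1, 0.7]
width: 0.0217
[0.46830938 0.10054685 0.14390408]
[324.78848435 181.57705939]
[321.93059825 354.30133852]
w2 2794 0.21570992983358214
0.2019573651910792
w6 2775 0.21700033593276452
0.20695187736096735
```

View pics/w6.png

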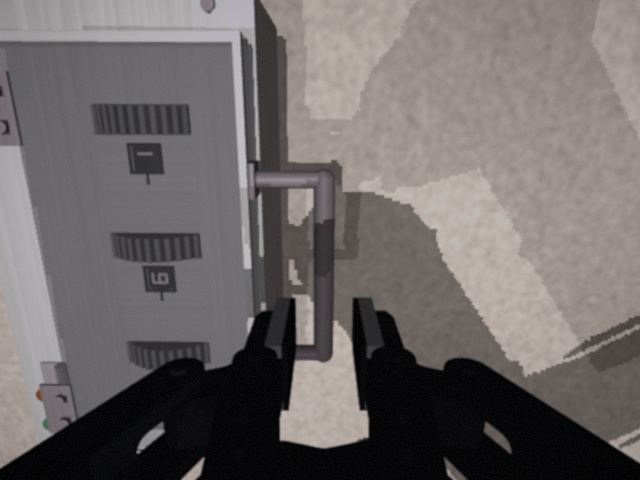

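```bash
python3 - <<'E'
from h import *
for k in ("w2","w6"):
    P=cloud(dict(np.load(k+".npz")))
    for x,w in ((.468,.004),(.505,.004),(.53,.01)):
        m=(abs(P[...,0]-x)<w)&(abs(P[...,1]-.07)<.015)&(P[...,2]>.08)&(P[...,2]<.13); print(k,x,m.sum(),np.median(P[m][:,2]).round(4))
E
python3 -m jog '0 0.02 -0.05 0 0.25;0 0.02 -0.11 0 0.25;0 0.02 -0.12 0 0.25;0 0.02 -0.12 0 0.25;0 0.02 -0.12 0 0.25'
python3 - <<'E'
from h import *
for n in ("top","side"):
    a=dict(np.load(n+"0.npz")); c=capture(n); d=cv2.absdiff(a["img"],c["img"]).max(2)
    if n=="side": save(c,"s2.png",(200,180,420,360),3)
    P=cloud(c); m=(abs(P[...,0]-.468)<.008)&(abs(P[...,1]-.1)<.06)&(P[...,2]>.07)&(P[...,2]<.15); print(n,m.sum(),np.median(P[m][:,2]) if m.any() else 0)
    for q in ("key_cup","spare_horn","spanner","hex_key","sample_shell"): print(q,[np.round(x["position"],3) for x in boxes_of(n,q)[:1]])
print(arm.sense()["wrist_force"],arm.sense()["ee_pos"])
E
```

```text
w2 0.468 1100 0.0998
w2 0.505 1450 0.1042
w2 0.53 2921 0.1044
w6 0.468 1102 0.0998
w6 0.505 1457 0.1042
w6 0.53 2872 0.1043
clock: 19.58
ee_pos: [0.4459, 0.0995, 0.2614]
eef_rot: [[0.017, -1.0, 0.01], [-1.0, -0.017, 0.0], [0.0, -0.01, -1.0]]
wrist_force: [-0.3, 0.3, 0.5]
width: 0.0214
top 16 0.10199253210950354
key_cup [array([0.644, 0.306, 0.071])]
spare_horn [array([ 0.615, -0.087,  0.062])]
spanner [array([0.728, 0.061, 0.006])]
hex_key [array([ 0.474, -0.564,  0.013])]
sample_shell [array([ 0.474, -0.56 ,  0.011])]
side 153 0.1007596158383881
key_cup [array([0.643, 0.315, 0.073])]
spare_horn [array([ 0.622, -0.079,  0.07 ])]
spanner [array([0.745, 0.05 , 0.016])]
hex_key [array([0.474, 0.307, 0.007])]
sample_shell [array([0.64 , 0.311, 0.073])]
[ 0.04542848  0.00336573 -0.63124807] [0.44661112 0.09987293 0.26334073]
```

View pics/s2.png

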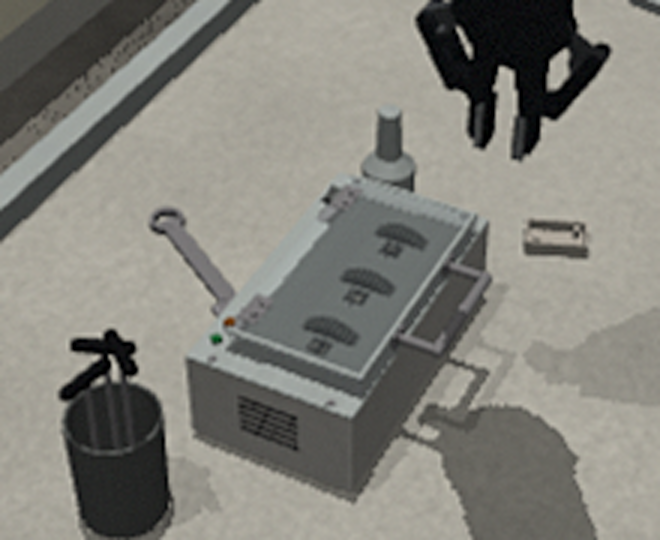

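The guard is shut, with depth identical to the start, the 6 is set, and the arm is clear. I'm handing in.

```bash
python3 -c "
from plant import workorder; print(workorder.close_job())"
```

```text
the job is handed in; nothing more can be done
None
```

The weld time is set to 6, the guard is shut again, and I handed the job in at about 20 s on the robot's clock. I gripped the pull bar and swung the guard up to about 1.8 rad. Then I rolled the middle wheel from 4 to 6 with two fingertip strokes on its edge, and swung the guard back down by the bar.

- **Wheel:** with the guard open, the 6 was centred to about 0.3 mm, roughly 0.01–0.02 rad against the 0.15 allowed. It still read 6 through the closed guard.
- **Guard:** the depth readings on the bar and hood match those from before opening to 0.1 mm, so it is fully shut.
- **Other wheels:** I didn't touch them. The right-hand one still shows the same digit; the left one I judged only by eye, from the last side view.
- **Bench items:** the cup and horn are within about 4 mm of where the networks first put them. The spanner, hex key, sample shell and cup look undisturbed in the last picture. I did not check the bin, nest and cleaner at the end, but the arm never worked near them.
- **Disagreements:** the networks gave wrong positions for the hex key and sample shell in the last check, and their controller points were unreliable, so I located the controller from the images instead. The guard's arc came out about 2 mm different from the nominal one. That raised the force to about 20 N during opening, and pressing the guard shut reached about 33 N, well under the 120 N wrist limit.

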